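# Slide a circuit board out past the end of the ledge to bare its contacts

## Robot

A 6-joint arm with a two-finger parallel gripper is mounted at the origin on the work surface. World frame = base frame: x ahead of the robot, y to its left, z up, the work surface at z = 0. Lengths are in m, angles in rad, forces in N, time in s.
With the tool pointing down it reaches from about 0.3 to 0.825 m from the base axis. Payload 5.4 kg.
Tool frame: the origin (TCP) lies midway between the tips of the shut fingers; the grasp point (between the pads) lies 19 mm behind it; z points along the fingers, y is the line along which they close (so a half turn about z gives the same grasp; the last joint's range is limited). The gripper opens to 92 mm and grips with 3 to 60 N. Pads are 20 mm wide; open, the fingers measure 128 mm over their backs; the gripper's body (75 mm by 189 mm) begins 69 mm behind the grasp point.
Start: joints at [-1.453, 0.158, 1.597, -0, 1.386, -0.21], TCP at [0.185, -0.544, 0.215] pointing down, gripper open.
Joint ranges: [-2.91, 2.91], [-0.94, 2.29], [0.18, 2.7], [-1.29, 4.43], [0.17, 2.64], [-3, 3]. Speed limits (rad/s): [2.57, 2.57, 3.14, 3.14, 3.14, 3.14].

## Interface

Orientations are given as a unit quaternion [x, y, z, w].
In Python, from bench import env gives the robot as it stands.
- The arm moves only by the tool jog_arm, never from a script. Its argument "rows" is a list of rows, each a list of 7 numbers: the opening, from 0 (shut) to 1 (fully open), then the shift along the tool's x, y, z in m, then the turn, a rotation vector about the tool's x, y, z in degrees. In form: [[hand, tx, ty, tz, wx, wy, wz], ...]. A call has 1 to 5 rows; each row shifts and turns the commanded pose from where the row before left it, along the tool's axes as they then stand; what a row does not reach is not made up. A row lasts 1/12 s, in which the tool goes at most 41.7 mm and 7.16 degrees, less where a joint would pass 70% of its speed; a pose out of reach is approached as far as the arm can. A call is refused whole if a number of a shift passes 0.0417 or a number of a turn 7.16, either way. A call with a gripper value outside its range is refused whole. The fingers move at their own pace and stop on an object; "newtons" is the grip in N (left out, the last holds). Time passes only in rows, so rows that do not move let the fingers close. It gives the time, the measured TCP pose, the force, the opening and the grip force at its end, in the units of the state.
- env.read_state(): the state, without advancing time (a new reading comes with each control period).
- env.capture(name): name is "side" or "top"; returns a dict with "color" (384x512x3 uint8, red, green, blue), "vfov" (degrees; the focal length in pixels is half the picture's height over the tangent of half this angle, whatever the lens; pixels are square), "cx", "cy" (the principal point, pixels), "D" ([k1, k2, p1, p2, k3] as OpenCV has them; the pictures are not rectified), "xyz" and "orientation" of the camera in the world. Camera axes: x right, y down, z forward; pixel columns grow to the right and rows downward; lengths in m; the calibration is good to about 2 mm. A picture is of the moment at which its call begins. There is no depth.
- env.job_done(): hands the job in; it is judged then, once.
The state is a dict: "clock": time; "q": joint angles; "dq": joint speeds; "effort": joint torques, N m; "tool_pos": TCP position; "tool_rot": TCP orientation; "wrist_force": force on the tool from outside, world axes, zero at the start; "ft_torque": the same for the moment, N m; "width": finger opening in m; "gripper_force": force on a finger pad.
Only numpy, scipy, OpenCV 4.12 (cv2) and the standard library are available. Lean on these libraries where they do the work, as an engineer would, in place of code of your own. Each camera call takes 0.05 s, during which the arm holds its last target. There are 200 camera calls.

## Task

With the fingertips, push the green circuit board along the wooden ledge, without lifting it, until the whole gold contact strip hangs out past the ledge's open end while the white line across the board is still over the wood. Leave the board lying flat with its long side snug and straight along the dark batten, and leave the other things on the bench where they stand.

Things in the scene. Friction and masses are not known exactly. Their poses are not given: they have to be found in the camera images.
- ledge: Fixed pine ledge, 180 mm wide (its x), 400 mm long (its y), flat top 60 mm above the bench, turned up to 0.4 rad either way. Origin: at bench height under its middle. A dark batten 20 mm wide, 10 mm above the top, runs along the whole far side, its inner face at ledge x = +70 mm. The wood between is clear but for the board.
- ledge_end (a point): Middle of the top edge of the ledge's open end (ledge y = +200 mm, z = +60 mm; the robot's left end), over which the board is to hang. Axes as the ledge's.
- board: Loose green circuit board on aluminium, 100 mm (its x) by 140 mm (its y), 6 mm thick, 0.15 to 0.31 kg, ordinary dry friction. Starts flat on the ledge, roughly along it, a little off the batten, well short of the open end. Origin: centre of its underside; snug on the batten it is at ledge x = +20 mm. Chips 3 mm high stay 23 mm off the rear (-y) edge, 8 mm off the long sides.
- board_front (a point): Middle of the board's leading edge (board y = +70 mm, underside), the edge that must hang out. The gold contact strip covers the 28 mm behind it; the white line across the board is centred 55 mm behind it. Axes as the board's.
- jar: Loose bystander: amber glass jar with black cap, 56 mm across, 72 mm high, standing on the bench near the ledge. Origin: centre of its underside.
- joystick: Loose bystander: arcade joystick, dark round base 52 mm across, steel shaft, red ball on top, 91 mm high, standing on the bench near the ledge. Origin: centre of its underside.
- capacitor: Loose bystander: blue can capacitor, 40 mm across, 59 mm high, standing on the bench near the ledge. Origin: centre of its underside.
- screwdriver: Loose bystander: screwdriver with red handle and steel shaft lying on the bench beyond the ledge's batten side. Origin: on its underside, near its middle.

How it is judged:
At the end, for the whole second after the job is handed in: The board rests flat on the ledge, its leading edge 27 to 56 mm past the open end (all the gold out, the white line still over the wood), its long side within 6 mm of the batten and parallel to it within 0.08 rad, and it is at rest (y of board in the frame of ledge between 0.157 and 0.186 m and x of board in the frame of ledge between 0.014 and 0.023 m and angle between the y axis of board and the y axis of ledge, either way round below 0.08 rad and z of board in the frame of ledge between 0.057 and 0.063 m and angle between board's own z axis and vertical below 0.04 rad and linear speed of board below 0.01 m/s); the robot touches nothing.
It fails at once if the board is lifted or carried, raised more than 8 mm off the ledge (z of board in the frame of ledge above 0.068 m).
It fails at once if the board is tipped or drops off the ledge (angle between board's own z axis and vertical above 0.2 rad or z of board in the frame of ledge below 0.045 m).
It fails at once if a bystander (jar, joystick, capacitor or screwdriver) is moved more than 20 mm (distance of any of jar, joystick, capacitor, screwdriver from where it was at the start of the episode above 0.02 m).
It also fails if it takes over 58 s, if anything falls off the work surface, if the arm or the gripper's body presses on something with over 40 N, if the wrist force passes 120 N, or if a joint passes its speed limit or range.

## Working session

There is one attempt and no reset: what is moved stays moved. The work goes in short steps, Python scripts to look and compute and a tool call to move; the robot and the scene stay as the last step left them, time stands still between calls to the robot, and variables do not carry over. Pictures are saved under pics/ and viewed, at most 10 in all, crops included, and the job is handed in when it is done.

Besides the shell and the picture viewer there is one more tool, called after "Emit:" as name(argument=value, ...), one argument or row to a line, values as JSON. jog_arm: Moves the arm, as the interface text tells. Its arguments: {"type":"object","properties":{"rows":{"type":"array","items":{"type":"array","items":{"type":"number"}}},"newtons":{"type":"number"}},"required":["rows"]}

```bash
mkdir -p pics; cat > h.py <<'E'
import numpy as np, cv2
from scipy.spatial.transform import Rotation as R
from bench import env
def K(c):
    f=c["color"].shape[0]/2/np.tan(np.radians(c["vfov"])/2)
    return np.array([[f,0,c["cx"]],[0,f,c["cy"]],[0,0,1.]])
def ray(c,px,z):
    p=cv2.undistortPoints(np.array(px,float).reshape(-1,1,2),K(c),np.array(c["D"],float)).reshape(-1,2)
    d=R.from_quat(c["orientation"]).apply(np.c_[p,np.ones(len(p))])
    o=np.array(c["xyz"]); return o+d*((z-o[2])/d[:,2])[:,None]
def save(c,n): cv2.imwrite(f"pics/{n}.png",c["color"][:,:,::-1])
E
python3 - <<'E'
from h import *
a=env.capture("top");b=env.capture("side");save(a,"t0");save(b,"s0")
for c in(a,b):print(c["xyz"],c["orientation"],c["vfov"],c["D"])
s=env.read_state();print(s["clock"],s["tool_pos"],s["tool_rot"],s["width"])
E
```

```text
[0.41360849 0.11137303 0.85185417] [-0.67373521  0.73137262 -0.07641114  0.07304991] 48.182373951798155 [-0.11491952  0.          0.          0.          0.        ]
[0.06992096 0.72592908 0.51978871] [-0.27660049  0.81580689 -0.47689155  0.17471618] 50.048513116856334 [-0.02456539  0.          0.          0.          0.        ]
0.1 [ 0.18504174 -0.54383181  0.2137339 ] [ 9.86598967e-01  1.63161877e-01  4.22358116e-05 -8.23484426e-04] 0.09189898739777888
```

View pics/t0.png

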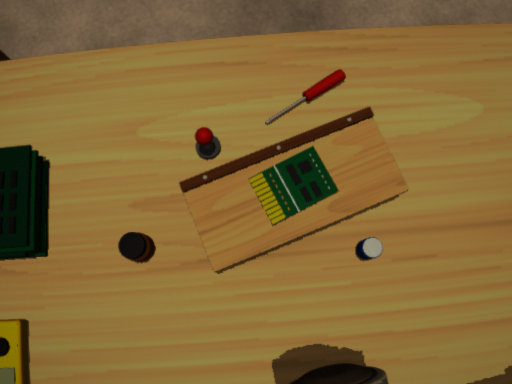

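View pics/s0.png

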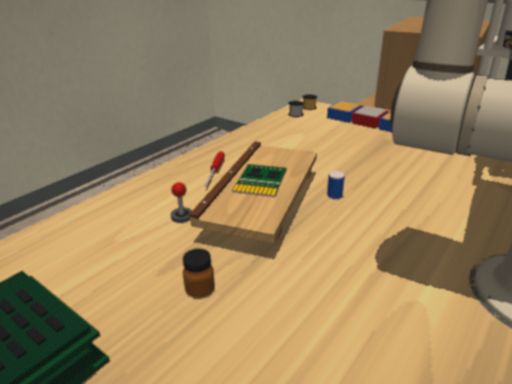

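The top view shows the ledge with its open end at left: corners about (180,186), (217,271), (408,188), (373,108). The batten is on the upper side. The board's gold edge runs (250,178)-(274,224) and its rear edge (315,147)-(338,189). The jar is at (135,246), the joystick at (207,147), and the capacitor at (369,248).

```bash
cat >> h.py <<'E'
def measure(c,verbose=True):
    im=c["color"];h=cv2.cvtColor(im,cv2.COLOR_RGB2HSV);H,S,V=[h[...,i].astype(int) for i in range(3)]
    roi=np.zeros(H.shape,bool);roi[95:290,165:420]=1
    g=(H>38)&(H<95)&(S>80)&(V>25)&roi
    y=(H>=22)&(H<=38)&(S>170)&(V>110)&roi
    m=cv2.morphologyEx(((g|y)*255).astype(np.uint8),cv2.MORPH_CLOSE,np.ones((7,7)))
    cs,_=cv2.findContours(m,0,2);k=max(cs,key=cv2.contourArea)
    w=ray(c,k.reshape(-1,2),.066)[:,:2]
    r=cv2.minAreaRect((w*1000).astype(np.float32))
    # batten
    b=(((H<12)|(H>172))&(V<110)&(V>30)&(S>90)&roi)
    bm=(b*255).astype(np.uint8);n,l,st,_=cv2.connectedComponentsWithStats(bm)
    i=1+np.argmax(st[1:,4]);ys,xs=np.where(l==i)
    rb=cv2.minAreaRect((ray(c,np.c_[xs,ys],.07)[:,:2]*1000).astype(np.float32))
    return r,rb,m,(l==i)
E
python3 - <<'E'
from h import *
c=env.capture("top")
r,rb,m,b=measure(c);print("board",r,cv2.boxPoints(r).round().tolist(),"\nbatten",rb,cv2.boxPoints(rb).round().tolist())
print(ray(c,[[217,269],[408,186]],.06).round(3).tolist())
print("jar",ray(c,[[133,245]],.072),"joy",ray(c,[[204,135]],.08),"cap",ray(c,[[371,248]],.059),"scr",ray(c,[[268,123],[344,72]],.01))
o=c["color"].copy();o[m>0]=o[m>0]//2+[127,0,127];o[b]=[0,255,255]
cv2.imwrite("pics/o.png",cv2.resize(o[80:300,150:430,::-1],None,fx=2.5,fy=2.5))
E
```

```text
board ((585.3116455078125, 35.84540939331055), (98.37014770507812, 139.4006805419922), 22.592361450195312) [[513.0, 81.0], [567.0, -47.0], [657.0, -10.0], [604.0, 119.0]] 
batten ((657.96484375, 56.63336181640625), (18.432748794555664, 394.1593322753906), 17.942235946655273) [[588.0, 241.0], [710.0, -134.0], [727.0, -128.0], [606.0, 247.0]]
[[0.441, 0.188, 0.06], [0.566, -0.185, 0.06]]
jar [[0.49539234 0.33842607 0.072     ]] joy [[0.692266   0.19558134 0.08      ]] cap [[ 0.45529937 -0.09768379  0.059     ]] scr [[ 0.73259698  0.06896998  0.01      ]
 [ 0.83663074 -0.1049295   0.01      ]]
```

View pics/o.png

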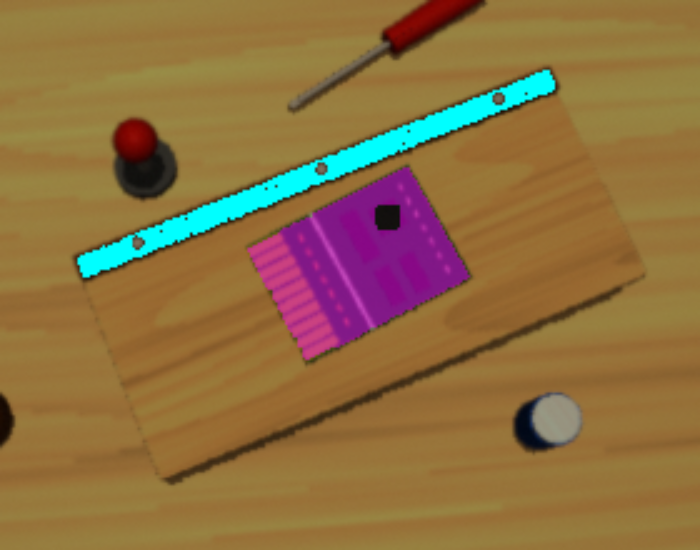

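Ledge yaw is 17.9° with its centre at about (582, 32) mm. In ledge axes the board sits at about (4, 3) mm, yaw +4.6°. The tool's x already lies nearly along ledge x. Plan: 
1. Push the near long side with both open fingers towards the batten.
2. Push the rear edge along +y.

Emit:
jog_arm(
  rows=[
    [1,0.0267,-0.0238,0,0,0,0.84],
    [1,0.0267,-0.0238,0,0,0,0],
    [1,0.0267,-0.0238,0,0,0,0],
    [1,0.0267,-0.0238,0,0,0,0],
    [1,0.0267,-0.0238,0,0,0,0],
  ],
)

```text
clock: 0.57
tool_pos: [0.2754, -0.3881, 0.2142]
tool_rot: [0.988, 0.156, -0.0, -0.0]
wrist_force: [-0.4, -0.1, 1.4]
width: 0.0919
gripper_force: 0.0
```

Emit:
jog_arm(
  rows=[
    [1,0.0267,-0.0238,0,0,0,0],
    [1,0.0267,-0.0238,0,0,0,0],
    [1,0.0267,-0.0238,0,0,0,0],
    [1,0.0267,-0.0238,0,0,0,0],
    [1,0.0267,-0.0238,0,0,0,0],
  ],
)

```text
clock: 0.98
tool_pos: [0.3657, -0.2337, 0.2145]
tool_rot: [0.988, 0.156, -0.0, -0.0]
wrist_force: [0.6, -0.0, -0.4]
width: 0.0919
gripper_force: 0.0
```

Emit:
jog_arm(
  rows=[
    [1,0.0267,-0.0238,0,0,0,0],
    [1,0.0267,-0.0238,0,0,0,0],
    [1,0.0267,-0.0238,0,0,0,0],
    [1,0.0267,-0.0238,0,0,0,0],
    [1,0.0267,-0.0238,0,0,0,0],
  ],
)

```text
clock: 1.4
tool_pos: [0.4561, -0.0793, 0.2145]
tool_rot: [0.988, 0.156, 0.0, 0.0]
wrist_force: [1.0, 0.1, 0.3]
width: 0.0917
gripper_force: 0.0
```

```bash
cat >> h.py <<'E'
LC=np.array([.5819,.0320]);YAW=np.radians(17.94)
def tl(p):
    d=np.array(p)[:2]-LC;c,s=np.cos(YAW),np.sin(YAW);return np.array([c*d[0]+s*d[1],-s*d[0]+c*d[1]])*1000
def where():
    s=env.read_state();r=R.from_quat(s["tool_rot"]).as_matrix()
    print("t",round(s["clock"],2),"ledge xy",tl(s["tool_pos"]).round(1),"z",round(s["tool_pos"][2]*1000,1),"toolx yaw",np.degrees(np.arctan2(r[1,0],r[0,0])).round(2),"tilt",r[:2,2].round(4),"F",np.round(s["wrist_force"],1),"w",round(s["width"],4))
E
python3 -c "
from h import *
where()"
```

```text
t 1.4 ledge xy [-153.9  -67.1] z 214.5 toolx yaw 17.94 tilt [ 0. -0.] F [1.  0.1 0.3] w 0.0917
```

Emit:
jog_arm(
  rows=[
    [1,0.026,-0.0235,0,0,0,0],
    [1,0.026,-0.0235,0,0,0,0],
    [1,0.026,-0.0235,0,0,0,0],
    [1,0,0,0.04,0,0,0],
    [1,0,0,0.04,0,0,0],
  ],
)

```text
clock: 1.82
tool_pos: [0.5111, 0.0114, 0.136]
tool_rot: [0.987, 0.158, 0.003, 0.001]
wrist_force: [-0.7, -0.1, -0.7]
width: 0.0918
gripper_force: 0.0
```

Emit:
jog_arm(
  rows=[
    [1,0,0,0.04,0,0,0],
    [1,0,0,0.02,0,0,0],
    [1,0,0,0.005,0,0,0],
    [1,0,0,0.005,0,0,0],
    [1,0,0,0,0,0,0],
  ],
)

```text
clock: 2.23
tool_pos: [0.5087, 0.0098, 0.065]
tool_rot: [0.988, 0.156, 0.0, 0.0]
wrist_force: [0.6, -0.2, 0.6]
width: 0.0918
gripper_force: 0.0
```

```bash
python3 -c "
from h import *
where();c=env.capture('side');cv2.imwrite('pics/s1.png',cv2.resize(c['color'][100:280,150:370,::-1],None,fx=3,fy=3))"
```

```text
t 2.23 ledge xy [-76.5   1.4] z 65.0 toolx yaw 17.93 tilt [ 0.0007 -0.0001] F [ 0.6 -0.2  0.6] w 0.0918
```

View pics/s1.png

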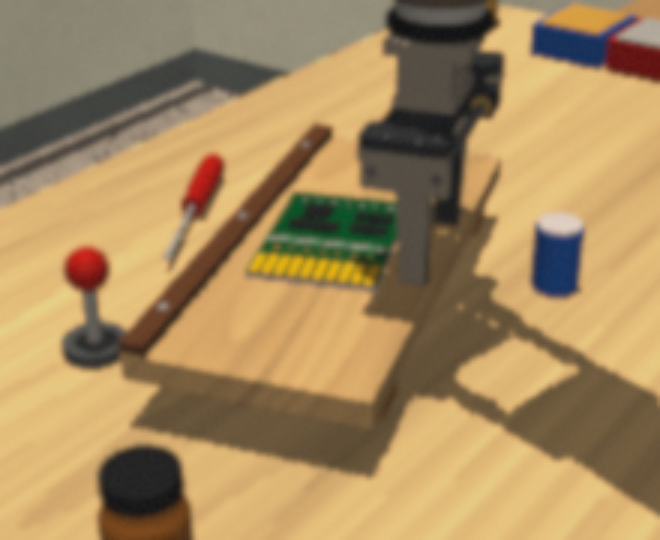

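The crop shows the open fingers on the wood on the board's near side, with the capacitor clear of them. I'll go 2 mm lower, then push towards the batten.

Emit:
jog_arm(
  rows=[
    [1,0,0,0.002,0,0,0],
    [1,0.006,0,0,0,0,0],
    [1,0.006,0,0,0,0,0],
    [1,0.006,0,0,0,0,0],
    [1,0.005,0,0,0,0,0],
  ],
)

```text
clock: 2.7
tool_pos: [0.5308, 0.0174, 0.063]
tool_rot: [0.988, 0.156, 0.0, 0.0]
wrist_force: [-1.1, -0.3, 1.2]
width: 0.0919
gripper_force: 0.8
```

Emit:
jog_arm(
  rows=[
    [1,0.004,0,0,0,0,0],
    [1,0.003,0,0,0,0,0],
    [1,0.002,0,0,0,0,0],
    [1,0.001,0,0,0,0,0],
    [1,0,0,0,0,0,0],
  ],
)

```text
clock: 3.12
tool_pos: [0.5398, 0.0202, 0.0626]
tool_rot: [0.988, 0.156, 0.0, 0.0]
wrist_force: [-1.9, 0.3, 0.7]
width: 0.0917
gripper_force: 0.5
```

```bash
python3 -c "
from h import *
where()
c=env.capture('top');r,rb,m,b=measure(c);print(r,tl(np.array(r[0])/1000),rb[2])
cv2.imwrite('pics/t1.png',cv2.resize(c['color'][90:290,160:420,::-1],None,fx=2.5,fy=2.5))"
```

```text
t 3.12 ledge xy [-43.7   1.7] z 62.6 toolx yaw 17.94 tilt [ 0.0002 -0.    ] F [-1.9  0.3  0.7] w 0.0917
((603.8771362304688, 87.22545623779297), (58.187801361083984, 47.756439208984375), 16.184471130371094) [37.91919269 45.77095541] 17.859621047973633
```

View pics/t1.png

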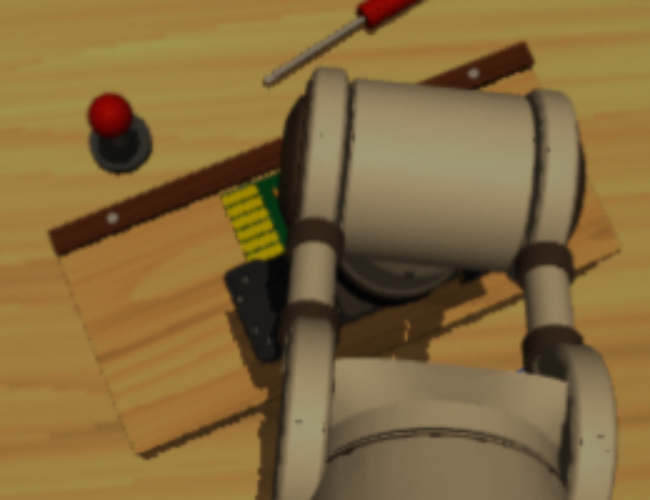

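The arm hides most of the board, but its gold edge is now parallel and close to the batten, near (245,215) in the crop. I'll creep on until the force rises.

Emit:
jog_arm(
  rows=[
    [1,0.001,0,0,0,0,0],
    [1,0.001,0,0,0,0,0],
    [1,0.001,0,0,0,0,0],
    [1,0,0,0,0,0,0],
  ],
)

```text
clock: 3.5
tool_pos: [0.5426, 0.0211, 0.0626]
tool_rot: [0.988, 0.156, 0.0, -0.0]
wrist_force: [-1.6, -0.6, 0.4]
width: 0.092
gripper_force: 0.7
```

Emit:
jog_arm(
  rows=[
    [1,0.001,0,0,0,0,0],
    [1,0,0,0,0,0,0],
  ],
)

```text
clock: 3.67
tool_pos: [0.5435, 0.0214, 0.0626]
tool_rot: [0.988, 0.156, 0.0, -0.0]
wrist_force: [-1.2, -0.4, 1.0]
width: 0.092
gripper_force: 0.7
```

Emit:
jog_arm(
  rows=[
    [1,0.001,0,0,0,0,0],
    [1,0,0,0,0,0,0],
  ],
)

```text
clock: 3.83
tool_pos: [0.5436, 0.0215, 0.0625]
tool_rot: [0.988, 0.156, -0.001, 0.0]
wrist_force: [-3.8, -1.6, 3.2]
width: 0.0922
gripper_force: 2.5
```

Snug at TCP ledge x of about -40, as expected, and the force is rising. Next I back off, rise, and go round to the rear while turning by -90° with the fingers half open.

Emit:
jog_arm(
  rows=[
    [1,-0.012,0,0,0,0,0],
    [1,-0.015,0,0,0,0,0],
    [1,0,0,-0.035,0,0,0],
    [1,0,0,-0.035,0,0,0],
    [0.5,0.0,0.035,0,0,0,0],
  ],
)

```text
clock: 4.25
tool_pos: [0.5331, -0.0171, 0.1396]
tool_rot: [0.987, 0.158, 0.006, 0.001]
wrist_force: [1.5, -0.4, 1.6]
width: 0.0871
gripper_force: 0.0
```

Emit:
jog_arm(
  rows=[
    [0.5,0.0,0.036,0,0,0,0],
    [0.5,0,0.036,0,0,0,0],
    [0.5,0.03,0,0,0,0,0],
    [0.5,0.03,0,0,0,0,0],
    [0.5,0.025,0,0,0,0,0],
  ],
)

```text
clock: 4.67
tool_pos: [0.6346, -0.0628, 0.1328]
tool_rot: [0.988, 0.155, 0.001, 0.0]
wrist_force: [0.6, -0.3, 1.2]
width: 0.0542
gripper_force: 0.0
```

Emit:
jog_arm(
  rows=[
    [0.5,0,0,0,0,0,-7],
    [0.5,0,0,0,0,0,-7],
    [0.5,0,0,0,0,0,-7],
    [0.5,0,0,0,0,0,-7],
    [0.5,0,0,0,0,0,-7],
  ],
)

```text
clock: 5.08
tool_pos: [0.6332, -0.062, 0.1326]
tool_rot: [0.894, 0.448, 0.001, 0.0]
wrist_force: [0.0, -0.1, 0.3]
width: 0.0457
gripper_force: 0.0
```

```bash
python3 -c "
from h import *
where();print(env.read_state()['q'])
c=env.capture('top');r,rb,m,b=measure(c);print(r,tl(np.array(r[0])/1000),rb[2])
print([tl(p/1000).round() for p in cv2.boxPoints(r)])"
```

```text
t 5.08 ledge xy [  19.8 -105.3] z 132.6 toolx yaw 53.29 tilt [0.0014 0.0002] F [ 0.  -0.1  0.3] w 0.0457
[-2.87597324e-01  3.81318807e-01  1.49438820e+00  6.48516035e-04
  1.26462598e+00  3.52932631e-01]
((602.8641967773438, 38.30226516723633), (100.37628936767578, 139.59400939941406), 17.903675079345703) [21.88613834 -0.46156387] 17.95362091064453
[array([-28.,  69.]), array([-28., -70.]), array([ 72., -70.]), array([72., 69.])]
```

The board is snug and straight against the batten, with its rear edge at ledge y of about -70. I'll finish the turn and go down.

Emit:
jog_arm(
  rows=[
    [0.5,0,0,0,0,0,-7],
    [0.5,0,0,0,0,0,-7],
    [0.5,0,0,0,0,0,-7],
    [0.5,0,0,0,0,0,-7],
    [0.5,0,0,0,0,0,-7],
  ],
)

```text
clock: 5.55
tool_pos: [0.633, -0.0621, 0.1327]
tool_rot: [0.719, 0.695, 0.0, 0.0]
wrist_force: [0.5, 0.1, -0.5]
width: 0.0459
gripper_force: 0.0
```

Emit:
jog_arm(
  rows=[
    [0.5,0,0,0,0,0,-7],
    [0.5,0,0,0,0,0,-7],
    [0.5,0,0,0,0,0,-5.65],
    [0.5,0,0,0.03,0,0,0],
    [0.5,0,0,0.02,0,0,0],
  ],
)

```text
clock: 5.97
tool_pos: [0.6336, -0.0624, 0.0825]
tool_rot: [0.592, 0.806, 0.001, 0.001]
wrist_force: [-0.5, -0.3, -0.8]
width: 0.0456
gripper_force: 0.0
```

Emit:
jog_arm(
  rows=[
    [0.5,0,0,0.01,0,0,0],
    [0.5,0,0,0.005,0,0,0],
    [0.5,0,0,0.003,0,0,0],
    [0.5,0,0,0,0,0,0],
  ],
)

```text
clock: 6.3
tool_pos: [0.6329, -0.0623, 0.0649]
tool_rot: [0.591, 0.807, 0.0, 0.0]
wrist_force: [0.1, 0.2, -0.3]
width: 0.0461
gripper_force: 0.0
```

```bash
python3 -c "
from h import *
where()"
```

```text
t 6.3 ledge xy [  19.5 -105.4] z 64.9 toolx yaw 107.55 tilt [ 0.0008 -0.0001] F [ 0.1  0.2 -0.3] w 0.0461
```

Emit:
jog_arm(
  rows=[
    [0.5,0,0,0.002,0,0,-0.4],
    [0.5,0.008,0,0,0,0,0],
    [0.5,0.008,0,0,0,0,0],
    [0.5,0.006,0,0,0,0,0],
    [0.5,0.006,0,0,0,0,0],
  ],
)

```text
clock: 6.72
tool_pos: [0.6239, -0.0349, 0.0632]
tool_rot: [0.588, 0.809, -0.0, 0.001]
wrist_force: [1.3, -2.2, -0.0]
width: 0.0458
gripper_force: 0.8
```

Emit:
jog_arm(
  rows=[
    [0.5,0.007,0,0,0,0,0],
    [0.5,0.008,0,0,0,0,0],
    [0.5,0.008,0,0,0,0,0],
    [0.5,0.008,0,0,0,0,0],
    [0.5,0.008,0,0,0,0,0],
  ],
)

```text
clock: 7.13
tool_pos: [0.6119, 0.0021, 0.0631]
tool_rot: [0.588, 0.809, 0.0, 0.001]
wrist_force: [1.0, -2.3, 1.5]
width: 0.0461
gripper_force: 1.3
```

Emit:
jog_arm(
  rows=[
    [0.5,0.008,0,0,0,0,0],
    [0.5,0.008,0,0,0,0,0],
    [0.5,0.008,0,0,0,0,0],
    [0.5,0.006,0,0,0,0,0],
    [0.5,0.004,0,0,0,0,0],
  ],
)

```text
clock: 7.55
tool_pos: [0.6009, 0.0348, 0.0625]
tool_rot: [0.588, 0.809, -0.0, -0.0]
wrist_force: [0.6, -3.0, 0.7]
width: 0.0457
gripper_force: 1.1
```

```bash
python3 -c "
from h import *
where()
c=env.capture('top');save(c,'t2');c=env.capture('side');cv2.imwrite('pics/s2.png',cv2.resize(c['color'][100:280,150:370,::-1],None,fx=3,fy=3))"
```

```text
t 7.55 ledge xy [18.9 -3.2] z 62.5 toolx yaw 108.02 tilt [-0.0003  0.0001] F [ 0.6 -3.   0.7] w 0.0457
```

View pics/s2.png

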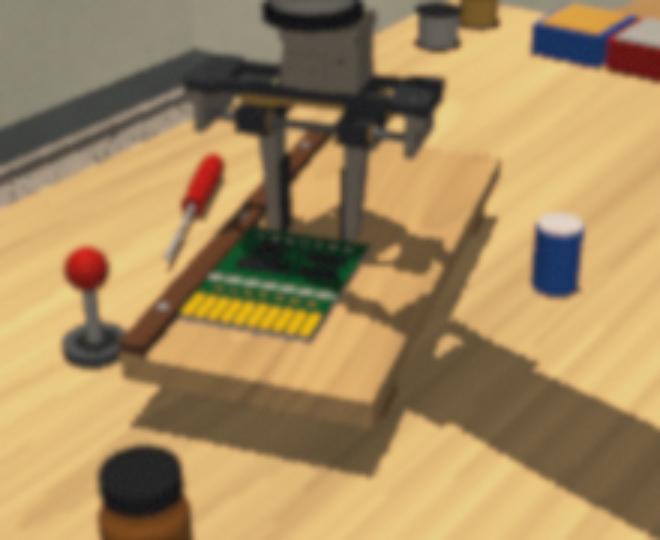

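The board slides straight along the batten, with both fingers on its rear edge. I'll keep pushing, 86 mm more.

Emit:
jog_arm(
  rows=[
    [0.5,0.006,0,0,0,0,0],
    [0.5,0.008,0,0,0,0,0],
    [0.5,0.008,0,0,0,0,0],
    [0.5,0.008,0,0,0,0,0],
    [0.5,0.008,0,0,0,0,0],
  ],
)

```text
clock: 8.07
tool_pos: [0.5889, 0.071, 0.0623]
tool_rot: [0.588, 0.809, -0.0, -0.0]
wrist_force: [-0.4, -1.1, -0.5]
width: 0.0462
gripper_force: 0.5
```

Emit:
jog_arm(
  rows=[
    [0.5,0.008,0,0,0,0,0],
    [0.5,0.008,0,0,0,0,0],
    [0.5,0.008,0,0,0,0,0],
    [0.5,0.008,0,0,0,0,0],
    [0.5,0.006,0,0,0,0,0],
  ],
)

```text
clock: 8.48
tool_pos: [0.5775, 0.1071, 0.0626]
tool_rot: [0.588, 0.809, 0.0, -0.0]
wrist_force: [-0.2, -1.5, -0.3]
width: 0.0459
gripper_force: 0.5
```

Emit:
jog_arm(
  rows=[
    [0.5,0.004,0,0,0,0,0],
    [0.5,0.003,0,0,0,0,0],
    [0.5,0.002,0,0,0,0,0],
    [0.5,0.001,0,0,0,0,0],
    [0.5,0,0,0,0,0,0],
  ],
)

```text
clock: 8.9
tool_pos: [0.5747, 0.1158, 0.0626]
tool_rot: [0.588, 0.809, 0.0, -0.0]
wrist_force: [0.2, 0.6, 0.2]
width: 0.046
gripper_force: 0.0
```

```bash
python3 -c "
from h import *
where()
c=env.capture('top');cv2.imwrite('pics/t3.png',cv2.resize(c['color'][90:290,120:380,::-1],None,fx=3,fy=3))"
```

```text
t 8.9 ledge xy [19.  81.9] z 62.6 toolx yaw 107.98 tilt [-0.      0.0003] F [0.2 0.6 0.2] w 0.046
```

View pics/t3.png

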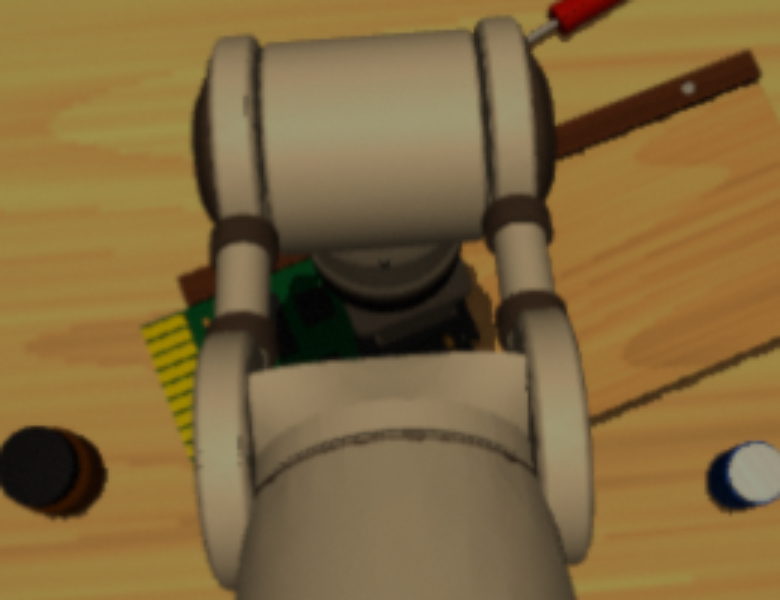

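The gold strip is already hanging past the end at around crop (170,380), and the jar is clear. I'll back off, clear the view and measure before any last nudge.

Emit:
jog_arm(
  rows=[
    [0.5,-0.015,0,0,0,0,0],
    [0.5,-0.035,0,0,0,0,0],
    [0.5,-0.04,0,0,0,0,0],
    [0.5,-0.04,0,0,0,0,0],
    [0.5,-0.04,0,0,0,0,0],
  ],
)

```text
clock: 9.37
tool_pos: [0.6278, -0.0489, 0.0628]
tool_rot: [0.588, 0.809, 0.0, 0.0]
wrist_force: [-0.5, 0.5, 0.0]
width: 0.046
gripper_force: 0.0
```

```bash
python3 -c "
from h import *
where()
c=env.capture('top');save(c,'t4');r,rb,m,b=measure(c);print(r,tl(np.array(r[0])/1000),rb)
print([tl(p/1000).round() for p in cv2.boxPoints(r)])
cv2.imwrite('pics/t4.png',cv2.resize(c['color'][90:290,120:380,::-1],None,fx=3,fy=3))"
```

```text
t 9.37 ledge xy [ 18.7 -91.1] z 62.8 toolx yaw 107.98 tilt [ 0.0005 -0.0002] F [-0.5  0.5  0. ] w 0.046
((552.1817626953125, 193.70123291015625), (100.36177062988281, 140.40921020507812), 18.181554794311523) [ 21.53403161 162.99309137] ((637.2904052734375, 121.10514068603516), (17.98592185974121, 259.55645751953125), 17.895601272583008)
[array([-29., 233.]), array([-28.,  93.]), array([72., 93.]), array([ 71., 233.])]
```

View pics/t4.png

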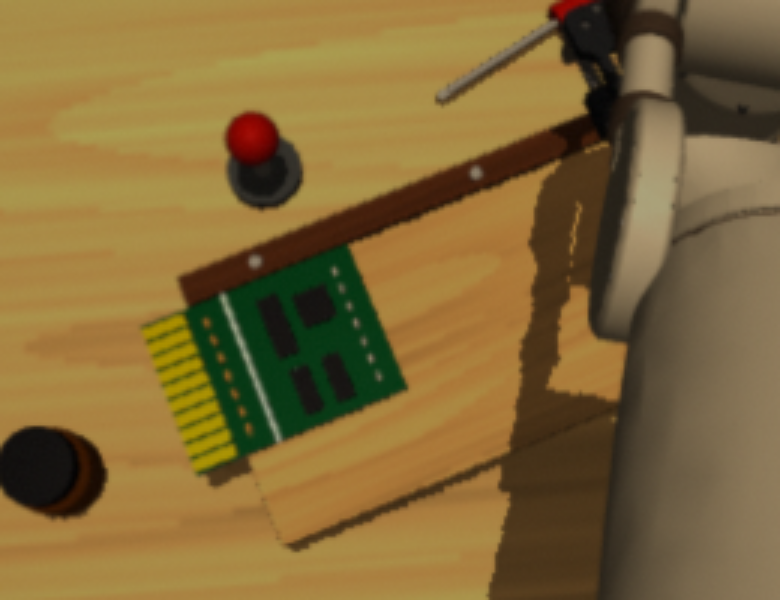

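The board lies square on the batten. Its leading edge is about 33-35 mm out (board y about 163-165 mm), all the gold is past the end and the white line is over the wood. The bystanders stand where they were. I'll raise the hand clear and hand in.

Emit:
jog_arm(
  rows=[
    [0.5,0,0,-0.03,0,0,0],
    [0.5,0,0,-0.03,0,0,0],
    [0.5,0,0,0,0,0,0],
    [0.5,0,0,0,0,0,0],
  ],
)

```text
clock: 9.75
tool_pos: [0.629, -0.0476, 0.1251]
tool_rot: [0.588, 0.809, 0.001, 0.002]
wrist_force: [0.4, -0.2, -0.1]
width: 0.046
gripper_force: 0.0
```

```bash
python3 -c "
from h import *
where();print(env.job_done())"
```

```text
t 9.75 ledge xy [ 20.3 -90.2] z 125.1 toolx yaw 107.93 tilt [ 0.0048 -0.0014] F [ 0.4 -0.2 -0.1] w 0.046
the job is handed in; nothing more can be done
None
```

I handed the job in at 9.75 s, and the hand-in gave no verdict: the board lies flat and snug along the batten, its leading edge about 33–35 mm past the open end by camera, with the gold strip clear of the wood, the white line still over it and no bystander visibly moved.

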